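# Unbolt the passive door of the slide cabinet

### The job

Get the small white double-door slide cabinet on the lab bench ready to be opened across its whole width. First swing the active door (the left one seen from the robot, which carries the clear guard over the bolt knob) wide open, about square to the cabinet; only then pull the green knob of the other door's flush bolt fully up and let go, leaving that second door shut and the first one wide open.

Things in the scene. Friction and masses are not known exactly. Their poses are not given: they have to be found in the camera images.
- active_pull (a point): Grip point, 195 mm above the bench, on the left door's pull: black upright bar 12 mm thick, 100 mm tall, axis 35 mm before the door face, top 20 mm above this point. Axes turn with the door; shut: x to the cabinet's back, y left along the door, z up. The upright hinge line lies 55 mm along +x, 110 mm along +y. The right door has an equal pull, not used. Cabinet 360 wide, 220 deep, 190 high.
- active_leaf (a joint): Opening angle of the active (left) door, 178 x 20 mm, rad: 0 shut, 1.9 at its stop; starts at 0 to 0.08. Its free edge swings towards the robot (clockwise from above). Light friction, stays put. 1.2 or more is wide open. Its clear guard (lipped, 35 mm above the cabinet top, reaching 58 mm past the free edge) covers the bolt knob while it is shut and swings with it.
- bolt_knob (a point): Middle of the green bolt knob: upright cylinder 24 mm across, 26 mm tall, on the top edge of the right (passive) door, 30 mm from where the doors meet. The knob's underside is level with the cabinet top (190 mm) when the bolt is down; this point is 13 mm above the underside. Axes: x from the passive door's front to its back, y left along the door, z up.
- flush_bolt (a joint): Lift of the bolt, m: 0 to 0.004 at the start (down in the sill), 0.040 fully up at its stop. Slides straight up with about 4 N of friction and stays where it is left. 0.028 or more counts as released. The passive door itself is held shut by a stiff catch.

How it is judged (in metres and radians):
On the way, in this order (a step that is already met when the one before it is completed fails the run):
1. the active door stands wide open (at least 1.2 rad) with the bolt still shot (value of joint active_leaf above 1.2 rad and value of joint flush_bolt below 0.012 m), for 0.2 s.
2. the flush bolt is pulled up (value of joint flush_bolt above 0.028 m), for 0.2 s.
At the end, for the whole second after the job is handed in: The active door stands still, open at least 1.2 rad; the bolt is up at least 28 mm of its 40 mm and stays there; the passive door is still shut (knob no more than 60 mm in all from where it started, its lift included) (value of joint active_leaf above 1.2 rad and value of joint flush_bolt above 0.028 m and distance of bolt_knob from where it was at the start of the episode below 0.06 m and velocity of joint active_leaf between -0.05 and 0.05 rad/s); the robot touches nothing.
It fails at once if the bolt is lifted more than 12 mm while the active door is open less than 0.9 rad (value of joint flush_bolt above 0.012 m and value of joint active_leaf below 0.9 rad).
It fails at once if the passive door is dragged open (its bolt knob moves more than 80 mm) (distance of bolt_knob from where it was at the start of the episode above 0.08 m).
It also fails if it takes over 43 s, if anything falls off the work surface, if the arm or the gripper's body presses on something with over 40 N, if the wrist force passes 120 N, or if a joint passes its speed limit or range.

### The arm

A 6-joint arm with a two-finger parallel gripper is mounted at the origin on the work surface. World frame = base frame: x ahead of the robot, y to its left, z up, the work surface at z = 0. Lengths are in mm, angles in rad, forces in N, time in s.
With the tool pointing down it reaches from about 275 to 750 mm from the base axis. Payload 10.2 kg.
Tool frame: the origin (TCP) lies at the centre of the arm's flange, where the gripper is bolted on; the fingertips stand 173 mm ahead of it and the grasp point (between the pads) lies 155 mm ahead of it; z points along the fingers, y is the line along which they close (so a half turn about z gives the same grasp; the last joint's range is limited). The gripper opens to 85 mm and grips with 20 to 120 N. Pads are 22 mm wide; open, the fingers measure 114 mm over their backs; the gripper's body (76 mm by 85 mm) begins 54 mm behind the grasp point. The pads swing forward as they close: fully open they stand 13 mm farther back than shut.
Start: joints at [1.087, 0.313, 1.498, -0, 1.331, -0.223], TCP at [135.386, 507.25, 404.694] pointing down, gripper open.
Joint ranges: [-2.94, 2.94], [-0.97, 2.17], [0.19, 2.56], [-1.23, 4.37], [0.02, 3.11], [-2.88, 2.88]. Speed limits (rad/s): [2.39, 2.39, 3.01, 3.14, 3.14, 3.14].

### API

Orientations are given as a unit quaternion [w, x, y, z].
In Python, from rig import status, capture, camera_info, ticket gives the robot as it stands.
- The arm moves only by the shell command python3 -m crank 'ROWS' [FORCE]. ROWS is JSON, a list of rows, each a list of 7 numbers: the shift along the tool's x, y, z as a fraction of full scale, then the turn, a rotation vector about the tool's x, y, z as a fraction of full scale, then the closure, from 0 (fully open) to 1 (shut). A call has 1 to 12 rows; each row is the pose to reach, as a shift and turn from the pose commanded when the call began, along the tool's axes at that moment; what a row does not reach only later rows make up. Full scale, the value 1, is 0.1 m for a shift and 45 degrees for a turn. A row lasts 1/10 s, in which the tool goes at most 50 mm and 8.59 degrees, less where a joint would pass 70% of its speed; a pose out of reach is approached as far as the arm can. A call with a number of a shift or a turn outside -1 to 1 is refused whole. A call with a gripper value outside its range is refused whole. The fingers move at their own pace and stop on an object; FORCE is the grip in N (left out, the last holds). Time passes only in rows, so rows that repeat a pose let the fingers close. It gives the time, the measured TCP pose, the force, the opening and the grip force at its end, in the units of the state.
- status.sense(): the state, without advancing time (a new reading comes with each control period).
- capture(name): name is "scene" or "top" or "wrist"; returns (picture, depth): 420x560x3 uint8, red, green, blue; 420x560 float32, mm along the optical axis (not along the pixel's ray), 0 where there is no reading.
- camera_info(name): a dict with "K" (3x3 intrinsics, pixels), "D" ([k1, k2, p1, p2, k3] as OpenCV has them; the pictures are not rectified), "camera_from_world" (4x4, takes a point from world to camera coordinates). Camera axes: x right, y up, looking along -z (the intrinsics and any distortion apply to the point x, -y, -z); pixel columns grow to the right and rows downward; lengths in mm; the calibration is good to about 2 mm. A picture is of the moment at which its call begins: read the wrist's pose just before it. camera_info takes no time and is no camera call; for the wrist camera it gives the pose at the moment of the call.
- ticket.finish_job(): hands the job in; it is judged then, once.
The state is a dict: "time_s": time; "joints": joint angles; "dq": joint speeds; "tau": joint torques, N m; "eef_pos": TCP position; "ee_rot": TCP orientation; "force": force on the tool from outside, world axes, zero at the start; "wrist_torque": the same for the moment, N m; "grip_width": opening from 0.0 (shut) to 1.0 (fully open); "grip_force": force on a finger pad.
Only numpy, scipy, OpenCV 4.12 (cv2) and the standard library are available. Lean on these libraries where they do the work, as an engineer would, in place of code of your own. Each camera call takes 0.05 s, during which the arm holds its last target. There are 200 camera calls.

## Working session

There is one attempt and no reset: what is moved stays moved. The work goes in short steps, Python scripts to look and compute and a shell command to move; the robot and the scene stay as the last step left them, time stands still between calls to the robot, and variables do not carry over. Pictures are saved under pics/ and viewed, at most 10 in all, crops included, and the job is handed in when it is done.

```bash
ls; mkdir -p pics; python3 - <<'E'
from rig import status,capture,camera_info
import cv2,numpy as np
s=status.sense();print(s)
for n in("scene","top"):
    p,d=capture(n);cv2.imwrite(f"pics/{n}0.png",p[:,:,::-1]);np.save(f"pics/{n}0.npy",d);np.save(f"pics/{n}0rgb.npy",p)
    print(camera_info(n))
E
```

```text
pics
{'time_s': 0.0, 'joints': array([ 1.08661604e+00,  3.13442128e-01,  1.49839988e+00,  1.54074463e-05,
        1.33096222e+00, -2.23399062e-01]), 'dq': array([-1.05768044e-03, -5.09830346e-04,  1.65882787e-04, -4.65588708e-06,
        1.99000226e-03, -1.46388038e-03]), 'tau': array([-9.90328408e-04, -4.12255776e+01, -2.59745604e+01, -1.76471463e-04,
        4.08415348e-03, -1.99925188e-05]), 'eef_pos': array([135.36003034, 507.22051996, 404.15296918]), 'ee_rot': array([-2.16897042e-04,  1.30023245e-01,  9.91510761e-01, -5.65676906e-04]), 'force': array([-0.64803992,  0.14769153,  0.35358782]), 'wrist_torque': array([-0.00986407, -0.01334556,  0.02039469]), 'grip_force': 0.0, 'grip_width': 0.9998819260835916}
{'K': array([[490.89570374,   0.        , 276.41012353],
       [  0.        , 490.89570374, 213.06685513],
       [  0.        ,   0.        ,   1.        ]]), 'D': array([-0.06132425,  0.        ,  0.        ,  0.        ,  0.        ]), 'camera_from_world': array([[-9.81206286e-01,  1.92924584e-01, -3.78545330e-03,
         5.72602743e+02],
       [-1.41728366e-01, -7.07234148e-01,  6.92627555e-01,
         2.96949494e+01],
       [ 1.30947681e-01,  6.80147017e-01,  7.21285478e-01,
        -8.76248023e+02],
       [ 0.00000000e+00,  0.00000000e+00,  0.00000000e+00,
         1.00000000e+00]])}
{'K': array([[457.09227395,   0.        , 277.29802178],
       [  0.        , 457.09227395, 207.59956594],
       [  0.        ,   0.        ,   1.        ]]), 'D': array([-0.11782734,  0.        ,  0.        ,  0.        ,  0.        ]), 'camera_from_world': array([[ 1.05490002e-04, -9.99243581e-01, -3.88877083e-02,
         7.56873334e+01],
       [ 9.98545490e-01, -1.99139775e-03,  5.38789267e-02,
        -6.20077386e+02],
       [-5.39156126e-02, -3.88368294e-02,  9.97789962e-01,
        -8.57882949e+02],
       [ 0.00000000e+00,  0.00000000e+00,  0.00000000e+00,
         1.00000000e+00]])}
```

View pics/scene0.png

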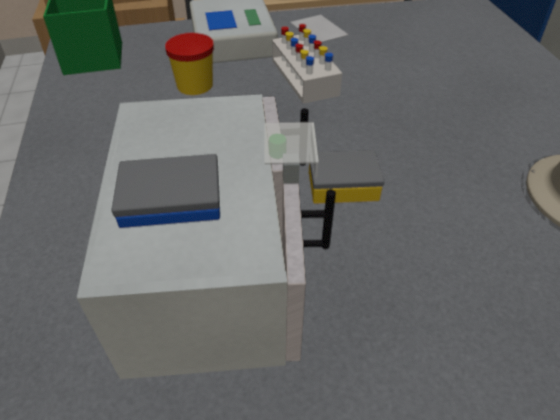

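View pics/top0.png

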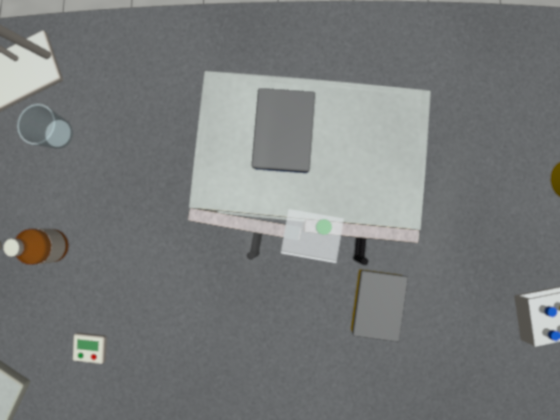

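The scene view shows the cabinet, the left pull's bar top near (330,193), and the knob under the guard at (278,146). In the top view the left pull is near (254,246), the right pull at (361,250), the knob at (323,227), and the guard spans about (285–343, 210–262). A grey-and-yellow box stands in front of the right door at (380,305).

```bash
cat > h.py <<'E'
import numpy as np,cv2
from rig import camera_info
def rays(ci,uv):
    n=cv2.undistortPoints(np.float64(uv).reshape(-1,1,2),ci["K"],np.array(ci["D"])).reshape(-1,2)
    return np.c_[n[:,0],-n[:,1],-np.ones(len(n))]
def world(ci,uv,d):
    T=np.linalg.inv(ci["camera_from_world"]); c=rays(ci,uv)*np.asarray(d).reshape(-1,1)
    return c@T[:3,:3].T+T[:3,3]
def cloud(ci,d):
    h,w=d.shape; v,u=np.mgrid[:h,:w]
    P=world(ci,np.c_[u.ravel(),v.ravel()],d.ravel()).reshape(h,w,3); P[d==0]=np.nan
    return P
def tri(c1,p1,c2,p2):
    A=[];b=[];O=[];
    for c,p in((c1,p1),(c2,p2)):
        o=world(c,[p],[0])[0];r=world(c,[p],[1])[0]-o;r/=np.linalg.norm(r)
        M=np.eye(3)-np.outer(r,r);A.append(M);b.append(M@o)
    x,res,_,_=np.linalg.lstsq(np.vstack(A),np.hstack(b),rcond=None); return x,np.sqrt(res)
E
python3 - <<'E'
import numpy as np,cv2
from h import *
np.set_printoptions(precision=1,suppress=True)
S,T=camera_info("scene"),camera_info("top")
print("cams",world(S,[[0,0]],[0]),world(T,[[0,0]],[0]))
print("knob tri",tri(S,(278,146),T,(323,227)))
for n,c in(("scene",S),("top",T)):
    rgb=np.load(f"pics/{n}0rgb.npy").astype(int);P=cloud(c,np.load(f"pics/{n}0.npy"))
    blk=(rgb.max(2)<45)&(P[...,2]>90)&(P[...,2]<240)
    k,l,st,ce=cv2.connectedComponentsWithStats(blk.astype(np.uint8))
    for i in range(1,k):
        if st[i,4]>40:
            q=P[l==i]; t=q[q[:,2]>np.nanpercentile(q[:,2],85)]
            print(n,"black",ce[i],st[i,4],"min",np.nanmin(q,0),"max",np.nanmax(q,0),"topmean",t.mean(0))
    g=(rgb[...,1]-rgb[...,0]>25)&(rgb[...,1]-rgb[...,2]>10)&(P[...,2]>150)
    k,l,st,ce=cv2.connectedComponentsWithStats(g.astype(np.uint8))
    for i in range(1,k):
        if st[i,4]>30: print(n,"green",ce[i],st[i],np.nanmedian(P[l==i],0))
    if n=="top":
        for uv in[(205,72),(430,91),(192,208),(420,228),(190,217),(418,240),(288,212),(342,220),(283,254),(336,261),(255,92),(380,305),(358,272),(405,276),(400,338),(355,333)]:
            print(uv,P[uv[1],uv[0]])
E
```

```text
cams [[680.8 506.5 613.6]] [[572.9  41.1 892.3]]
knob tri (array([580.6,  -0.8, 204.2]), array([0.2]))
scene black [304.  114.9] 86 min [526.9 -63.9 197.6] max [536.3 -52.4 216.5] topmean [531.3 -58.5 215.6]
scene black [322.4 221.5] 726 min [535.3 102.6 118.2] max [572.6 117.  216.1] topmean [540.5 112.7 210.1]
scene green [56.4 10.7] [44  0 37 17 83] [ 971.3 -633.2  151.2]
top black [359.9 250.9] 225 min [527.4 -66.  123.3] max [562.4 -54.7 215.7] topmean [531.  -59.3 213.3]
top green [323.5 226.5] [316 219  16  16 178] [581.3  -0.4 222.5]
(205, 72) [828.9 184.5 187.4]
(430, 91) [ 854.8 -230.6   -1.7]
(192, 208) [610.9 203.1 182.6]
(420, 228) [ 579.1 -151.9  186.5]
(190, 217) [596.6 205.4 185.5]
(418, 240) [ 560.5 -149.7  182.1]
(288, 212) [602.7  51.5 221.6]
(342, 220) [590.8 -27.5 222.9]
(283, 254) [530.6  64.7  -0.7]
(336, 261) [531.  -18.5 222.1]
(255, 92) [794.  103.8 188.4]
(380, 305) [ 439.2 -114.6   48.6]
(358, 272) [496.2 -80.1   5.8]
(405, 276) [ 492.2 -160.9   48.8]
(400, 338) [ 366.7 -163.    -1. ]
(355, 333) [387.6 -68.9  47.1]
```

```bash
python3 - <<'E'
import numpy as np,cv2
from h import *
np.set_printoptions(precision=1,suppress=True,linewidth=200)
T=camera_info("top");S=camera_info("scene")
rgb=np.load("pics/top0rgb.npy");P=cloud(T,np.load("pics/top0.npy"))
a=cv2.resize(rgb[195:275,180:380],None,fx=4,fy=4,interpolation=cv2.INTER_CUBIC)
cv2.imwrite("pics/crop1.png",a[:,:,::-1])
rgbs=np.load("pics/scene0rgb.npy")
for v in range(234,264,3): print(v,[(u,rgb[v,u].max(),*P[v,u].round(0)) for u in range(246,264,3)])
E
```

```text
234 [(246, np.uint8(112), np.float64(569.0), np.float64(138.0), np.float64(-5.0)), (249, np.uint8(113), np.float64(569.0), np.float64(132.0), np.float64(-3.0)), (252, np.uint8(105), np.float64(570.0), np.float64(125.0), np.float64(-0.0)), (255, np.uint8(74), np.float64(570.0), np.float64(104.0), np.float64(180.0)), (258, np.uint8(74), np.float64(570.0), np.float64(99.0), np.float64(180.0)), (261, np.uint8(87), np.float64(570.0), np.float64(98.0), np.float64(125.0))]
237 [(246, np.uint8(114), np.float64(564.0), np.float64(137.0), np.float64(-1.0)), (249, np.uint8(115), np.float64(564.0), np.float64(131.0), np.float64(-2.0)), (252, np.uint8(97), np.float64(564.0), np.float64(125.0), np.float64(-2.0)), (255, np.uint8(72), np.float64(566.0), np.float64(103.0), np.float64(182.0)), (258, np.uint8(62), np.float64(566.0), np.float64(99.0), np.float64(181.0)), (261, np.uint8(81), np.float64(565.0), np.float64(99.0), np.float64(122.0))]
240 [(246, np.uint8(113), np.float64(558.0), np.float64(138.0), np.float64(-4.0)), (249, np.uint8(115), np.float64(558.0), np.float64(131.0), np.float64(-3.0))
[... 2917 characters left out ...]
 np.uint8(103), np.float64(522.0), np.float64(120.0), np.float64(-4.0)), (258, np.uint8(108), np.float64(523.0), np.float64(114.0), np.float64(-1.0)), (261, np.uint8(110), np.float64(523.0), np.float64(108.0), np.float64(-3.0))]
261 [(246, np.uint8(110), np.float64(517.0), np.float64(137.0), np.float64(0.0)), (249, np.uint8(109), np.float64(517.0), np.float64(131.0), np.float64(-0.0)), (252, np.uint8(111), np.float64(517.0), np.float64(125.0), np.float64(-2.0)), (255, np.uint8(111), np.float64(517.0), np.float64(120.0), np.float64(-2.0)), (258, np.uint8(109), np.float64(517.0), np.float64(114.0), np.float64(-3.0)), (261, np.uint8(110), np.float64(517.0), np.float64(108.0), np.float64(-1.0))]
```

View pics/crop1.png

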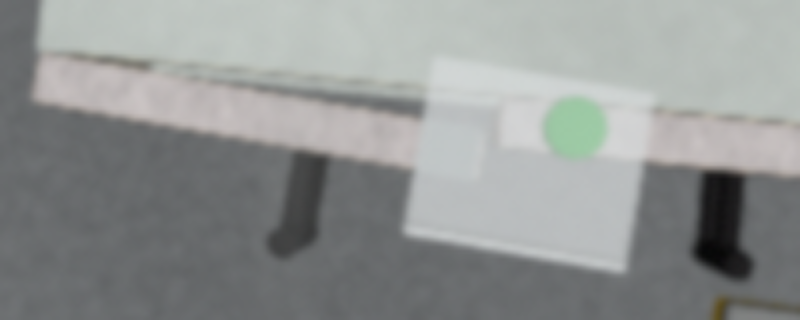

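The crop shows the left door ajar by about 0.08 rad. The left pull's bar top is near crop (290,240), and the knob under the guard is at (575,128). I'll hover above the pull with the gripper partly closed, then check with the wrist camera.

```bash

python3 -m crank '[[-0.99,-0.56,-0.06,0,0,0,0.5],[-0.99,-0.56,-0.06,0,0,0,0.5],[-0.99,-0.56,-0.06,0,0,0,0.5],[-0.99,-0.56,-0.06,0,0,0,0.5]]' 30
python3 -m crank '[[-0.99,-0.56,-0.06,0,0,0,0.5],[-0.99,-0.56,-0.06,0,0,0,0.5],[-0.99,-0.56,-0.06,0,0,0,0.5],[-0.99,-0.56,-0.06,0,0,0,0.5]]'
python3 -m crank '[[-0.99,-0.56,-0.06,0,0,0,0.5],[-0.99,-0.56,-0.06,0,0,0,0.5],[-0.99,-0.56,-0.06,0,0,0,0.5],[-0.99,-0.56,-0.06,0,0,0,0.5]]'
python3 -m crank '[[-0.99,-0.56,-0.06,0,0,0,0.5],[-0.99,-0.56,-0.06,0,0,0,0.5],[-0.99,-0.56,-0.06,0,0,0,0.5],[-0.99,-0.56,-0.06,0,0,0,0.5]]'
python3 - <<'E'
from h import *
from rig import status,capture
s=status.sense();ci=camera_info("wrist");p,d=capture("wrist");cv2.imwrite("pics/w1.png",p[:,:,::-1]);np.save("pics/w1.npy",d)
print(s["joints"],s["eef_pos"],s["ee_rot"],s["grip_width"],ci["camera_from_world"],world(ci,[[0,0]],[0]))
import pickle;pickle.dump((ci,p,d),open("pics/w1.pkl","wb"))
E
```

```text
time_s: 0.5
eef_pos: [217.7, 426.8, 410.8]
ee_rot: [0.0, 0.132, 0.991, -0.0]
force: [-0.3, 1.1, 0.5]
grip_width: 0.499
grip_force: 0.0
time_s: 0.9
eef_pos: [298.4, 347.8, 416.6]
ee_rot: [-0.0, 0.131, 0.991, 0.0]
force: [-0.5, 0.1, 0.4]
grip_width: 0.5
grip_force: 0.0
time_s: 1.3
eef_pos: [379.4, 268.7, 422.4]
ee_rot: [-0.0, 0.131, 0.991, 0.0]
force: [-0.3, 0.1, -0.9]
grip_width: 0.502
grip_force: 0.0
time_s: 1.7
eef_pos: [460.4, 189.4, 428.3]
ee_rot: [-0.0, 0.13, 0.991, 0.0]
force: [-0.7, 0.6, -0.0]
grip_width: 0.502
grip_force: 0.0
[ 1.54508450e-01  2.35700774e-01  1.53688719e+00  4.98121150e-04
  1.36984886e+00 -1.15517850e+00] [460.37219242 189.44549652 428.28729664] [-4.73677322e-04  1.30233504e-01  9.91483231e-01  1.15481731e-04] 0.5020928469850432 [[ 2.56990458e-01  9.66413906e-01  2.57396079e-04 -3.01407489e+02]
 [-9.30439827e-01  2.47496143e-01 -2.70235800e-01  4.22600246e+02]
 [-2.61223340e-01  6.92085303e-02  9.62794135e-01 -2.94120835e+02]
 [ 0.00000000e+00  0.00000000e+00  0.00000000e+00  1.00000000e+00]] [[393.8317217  207.04812856 397.45711133]]
```

View pics/w1.png

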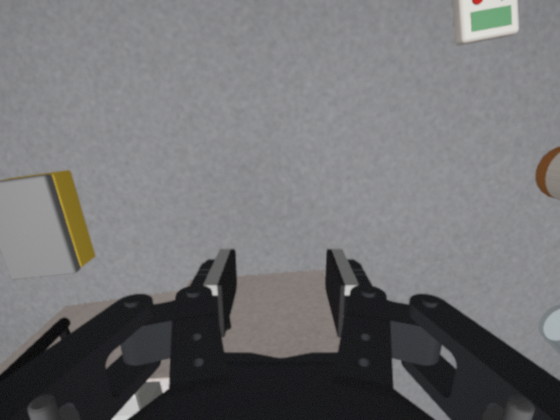

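The wrist view shows the box at (40,220), the door below the fingers at about (285,310), and a clear floor. The pull itself is hidden by the gripper, so I'll use the position from the scene and top cameras and check from them after descending.

```bash

python3 -m crank '[[-0.98,-0.59,0,0,0,-0.115,0.5],[-0.98,-0.59,0,0,0,-0.115,0.5],[-0.98,-0.59,0,0,0,-0.115,0.5],[-0.98,-0.59,0,0,0,-0.115,0.5],[-0.98,-0.59,0,0,0,-0.115,0.5]]'
python3 - <<'E'
from h import *
from rig import status,capture
p,d=capture("scene");q,e=capture("top");cv2.imwrite("pics/s2.png",np.vstack([p[60:330,150:450],q[140:320,150:450]])[:,:,::-1])
print(status.sense()["eef_pos"])
E
```

```text
time_s: 2.25
eef_pos: [538.7, 108.4, 428.7]
ee_rot: [-0.0, 0.084, 0.996, 0.0]
force: [-0.1, -0.2, -0.2]
grip_width: 0.499
grip_force: 0.0
[538.62287819 108.30942466 428.98629226]
```

View pics/s2.png

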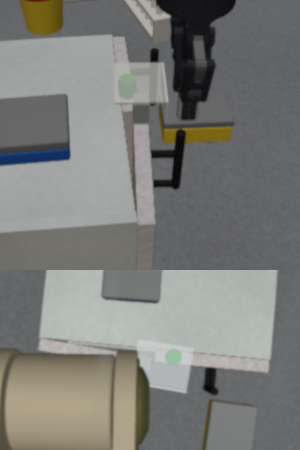

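The gripper tips sit just above the pull top, at about (190,115) against (180,132) in the scene crop. I'll descend and close.

```bash

python3 -m crank '[[0,-0.01,0.3,0,0,0,0.5],[0,-0.01,0.6,0,0,0,0.5],[0,-0.01,0.77,0,0,0,0.5],[0,-0.01,0.77,0,0,0,0.5],[0,-0.01,0.77,0,0,0,0.5]]' && python3 -m crank '[[0,0,0,0,0,0,0.9],[0,0,0,0,0,0,1],[0,0,0,0,0,0,1],[0,0,0,0,0,0,1],[0,0,0,0,0,0,1],[0,0,0,0,0,0,1]]' 30
python3 - <<'E'
from h import *
from rig import capture
p,d=capture("scene");cv2.imwrite("pics/s3.png",p[60:330,150:450,::-1])
E
```

```text
time_s: 2.85
eef_pos: [539.3, 106.3, 352.7]
ee_rot: [0.001, 0.085, 0.996, 0.0]
force: [0.4, 0.8, 0.4]
grip_width: 0.498
grip_force: 0.0
time_s: 3.45
eef_pos: [540.3, 106.9, 353.2]
ee_rot: [0.003, 0.085, 0.996, 0.002]
force: [10.5, 14.2, -1.7]
grip_width: 0.134
grip_force: 30.9
```

View pics/s3.png

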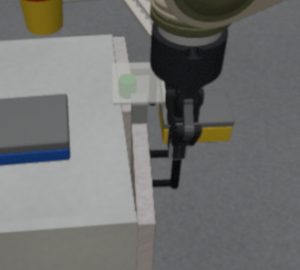

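```bash

python3 -m crank '[[0.052,0.029,0,0,0,0.064,1],[0.107,0.060,0,0,0,0.127,1],[0.158,0.095,0,0,0,0.191,1],[0.208,0.131,0,0,0,0.255,1],[0.208,0.131,0,0,0,0.255,1]]' 25
```

```text
time_s: 4.0
eef_pos: [521.8, 123.2, 353.2]
ee_rot: [0.003, 0.185, 0.983, 0.002]
force: [11.0, 9.7, -1.7]
grip_width: 0.13
grip_force: 30.8
```

```bash

for i in 1; do python3 -m crank '[[0.052,0.029,0,0,0,0.064,1],[0.107,0.060,0,0,0,0.127,1],[0.158,0.095,0,0,0,0.191,1],[0.208,0.131,0,0,0,0.255,1],[0.255,0.171,0,0,0,0.318,1],[0.300,0.212,0,0,0,0.382,1],[0.344,0.256,0,0,0,0.446,1],[0.385,0.301,0,0,0,0.509,1],[0.385,0.301,0,0,0,0.509,1]]' ; done
```

```text
time_s: 4.9
eef_pos: [496.7, 164.5, 353.2]
ee_rot: [0.002, 0.376, 0.927, 0.001]
force: [6.8, 1.3, 2.1]
grip_width: 0.128
grip_force: 30.9
```

```bash

python3 -m crank '[[0.052,0.029,0,0,0,0.064,1],[0.107,0.060,0,0,0,0.127,1],[0.158,0.095,0,0,0,0.191,1],[0.208,0.131,0,0,0,0.255,1],[0.255,0.171,0,0,0,0.318,1],[0.300,0.212,0,0,0,0.382,1],[0.344,0.256,0,0,0,0.446,1],[0.385,0.301,0,0,0,0.509,1],[0.385,0.301,0,0,0,0.509,1]]' && python3 -m crank '[[0.052,0.029,0,0,0,0.064,1],[0.107,0.060,0,0,0,0.127,1],[0.158,0.095,0,0,0,0.191,1],[0.208,0.131,0,0,0,0.255,1],[0.255,0.171,0,0,0,0.318,1],[0.300,0.212,0,0,0,0.382,1],[0.344,0.256,0,0,0,0.446,1],[0.385,0.301,0,0,0,0.509,1],[0.385,0.301,0,0,0,0.509,1]]'
python3 - <<'E'
from h import *
from rig import capture,status
print(status.sense()["joints"])
p,d=capture("scene");q,e=capture("top");cv2.imwrite("pics/s4.png",np.hstack([p[60:330,50:450],q[60:330,150:450]])[:,:,::-1])
E
```

```text
time_s: 5.8
eef_pos: [489.6, 212.8, 353.2]
ee_rot: [0.001, 0.553, 0.834, 0.001]
force: [-0.8, -0.0, 6.7]
grip_width: 0.131
grip_force: 31.3
time_s: 6.7
eef_pos: [501.9, 260.3, 353.2]
ee_rot: [-0.0, 0.707, 0.707, 0.001]
force: [-5.8, 1.5, 8.8]
grip_width: 0.13
grip_force: 31.5
[2.71113173e-01 4.43841088e-01 1.44847621e+00 1.43736160e-03
 1.24863243e+00 2.70102081e-01]
```

View pics/s4.png

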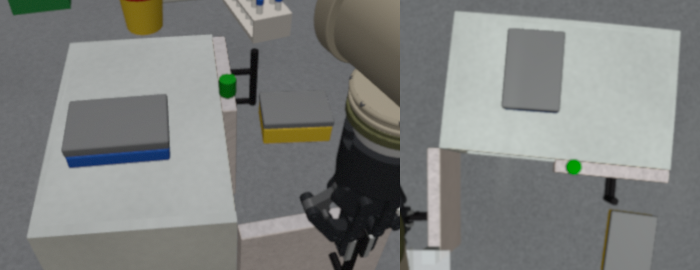

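The door is now about square to the cabinet: it runs along columns 430–440 in the top crop. The green knob is uncovered, at (227,86) in the scene crop and (573,167) in the top crop. Next I'll release, rise and re-measure the knob.

```bash

python3 -m crank '[[0,0,0,0,0,0,0.8],[0,0,0,0,0,0,0.65],[0,0,0,0,0,0,0.55],[0,0,0,0,0,0,0.55]]' && python3 -m crank '[[0,0,-0.3,0,0,0,0.55],[0,0,-0.7,0,0,0,0.55],[0,0,-1,0,0,0,0.55],[0,0,-1,0,0,0,0.55]]' && python3 - <<'E'
from h import *
from rig import capture,status
np.set_printoptions(precision=2,suppress=True)
s=status.sense();print(s["joints"],s["eef_pos"],s["ee_rot"])
R={}
for n in("scene","top"):
    c=camera_info(n);p,d=capture(n);P=cloud(c,d);r=p.astype(int)
    g=(r[...,1]-r[...,0]>60)&(r[...,1]-r[...,2]>60)&(abs(P[...,0]-580)<50)&(abs(P[...,1])<50)
    k,l,st,ce=cv2.connectedComponentsWithStats(g.astype(np.uint8));i=1+st[1:,4].argmax()
    q=P[l==i];top=q[q[:,2]>np.nanmax(q[:,2])-4]
    uv=np.argwhere((l==i)&(P[...,2]>np.nanmax(q[:,2])-4)).mean(0)[::-1]
    R[n]=(c,uv);print(n,ce[i],st[i],np.nanmin(q,0),np.nanmax(q,0),"top face",top.mean(0),uv)
    if n=="top":
        for u in(140+0,582,): pass
        print("door pts",[P[v,180] for v in(215,240,270,300)])
print(tri(*R["scene"],*R["top"]))
E
```

```text
time_s: 7.2
eef_pos: [502.4, 259.4, 351.6]
ee_rot: [0.0, 0.707, 0.707, -0.0]
force: [0.8, 1.1, -0.3]
grip_width: 0.448
grip_force: 0.0
time_s: 7.6
eef_pos: [502.3, 259.4, 456.0]
ee_rot: [0.002, 0.707, 0.707, 0.003]
force: [-0.6, -0.0, -0.4]
grip_width: 0.454
grip_force: 0.0
[ 0.27  0.37  1.28 -0.    1.48  0.27] [502.26 259.43 455.98] [0.   0.71 0.71 0.  ]
scene [276.79 144.35] [269 134  17  23 268] [571.41  -9.78 195.25] [592.86  13.19 219.52] top face [582.04   2.63 217.59] [277.31 139.66]
top [323.5  226.68] [317 220  14  15 171] [570.32 -10.55 213.37] [591.02   8.81 219.45] top face [581.07  -1.05 216.8 ] [323.68 226.71]
door pts [array([599.82, 221.75, 184.35]), array([560.62, 220.67, 187.15]), array([513.53, 221.39, 183.16]), array([466.47, 221.35, 182.79])]
(array([581.19,  -1.21, 214.52]), array([0.14]))
```

```bash

python3 -m crank '[[-0.87,0.26,0,0,0,0,0.35],[-0.87,0.26,0,0,0,0,0.35],[-0.87,0.26,0,0,0,0,0.35]]' && python3 -m crank '[[-0.87,0.26,0,0,0,0,0.35],[-0.87,0.26,0,0,0,0,0.35],[-0.87,0.26,0,0,0,0,0.35]]' && python3 -m crank '[[-0.86,0.27,0,0,0,0,0.35],[-0.86,0.27,0,0,0,0,0.35],[-0.86,0.27,0,0,0,0,0.35],[-0.86,0.27,0,0,0,0,0.35],[-0.86,0.27,0,0,0,0,0.35]]'
```

```text
time_s: 8.0
eef_pos: [529.6, 168.9, 449.8]
ee_rot: [-0.001, 0.708, 0.706, -0.002]
force: [-0.2, 0.9, -0.1]
grip_width: 0.648
grip_force: 0.0
time_s: 8.3
eef_pos: [555.5, 82.1, 449.8]
ee_rot: [-0.001, 0.708, 0.706, -0.001]
force: [0.1, 0.0, -0.4]
grip_width: 0.654
grip_force: 0.0
time_s: 8.8
eef_pos: [581.4, 0.8, 451.1]
ee_rot: [-0.001, 0.706, 0.708, -0.0]
force: [-0.3, 0.1, 1.0]
grip_width: 0.651
grip_force: 0.0
```

```bash

python3 -m crank '[[-0.01,0,0.3,0,0,0,0.35],[-0.01,0,0.6,0,0,0,0.35],[-0.01,0,0.84,0,0,0,0.35],[-0.01,0,0.84,0,0,0,0.35],[-0.01,0,0.84,0,0,0,0.35]]' && python3 -m crank '[[0,0,0,0,0,0,0.7],[0,0,0,0,0,0,0.9],[0,0,0,0,0,0,0.9],[0,0,0,0,0,0,0.9],[0,0,0,0,0,0,0.9]]' 40
python3 - <<'E'
from h import *
from rig import capture
p,d=capture("scene");cv2.imwrite("pics/s5.png",p[40:340,100:500,::-1])
E
```

```text
time_s: 9.3
eef_pos: [581.5, -0.5, 368.6]
ee_rot: [0.0, 0.706, 0.708, 0.0]
force: [0.7, 0.3, -0.1]
grip_width: 0.652
grip_force: 0.0
time_s: 9.8
eef_pos: [581.5, -1.3, 368.2]
ee_rot: [0.0, 0.707, 0.707, 0.0]
force: [-0.7, 1.6, 2.8]
grip_width: 0.266
grip_force: 39.0
```

View pics/s5.png

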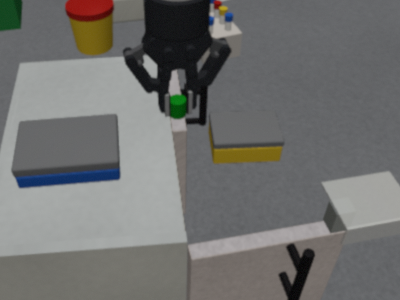

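The knob is gripped between the pads at (178,105), and the door stands open at lower right. Time to lift, release and retreat.

```bash

python3 -m crank '[[0,0,-0.06,0,0,0,0.9],[0,0,-0.12,0,0,0,0.9],[0,0,-0.18,0,0,0,0.9],[0,0,-0.24,0,0,0,0.9],[0,0,-0.30,0,0,0,0.9],[0,0,-0.36,0,0,0,0.9],[0,0,-0.38,0,0,0,0.9],[0,0,-0.38,0,0,0,0.9],[0,0,-0.38,0,0,0,0.9],[0,0,-0.38,0,0,0,0.9]]'
```

```text
time_s: 10.85
eef_pos: [581.5, -1.4, 406.3]
ee_rot: [0.0, 0.707, 0.707, 0.0]
force: [-0.2, 2.9, 3.4]
grip_width: 0.262
grip_force: 40.2
```

```bash

python3 -m crank '[[0,0,0,0,0,0,0.6],[0,0,0,0,0,0,0.4],[0,0,0,0,0,0,0.35],[0,0,0,0,0,0,0.35]]' && python3 -m crank '[[0,0,-0.3,0,0,0,0.35],[0,0,-0.6,0,0,0,0.35],[0,0,-0.8,0,0,0,0.35],[0,0,-0.8,0,0,0,0.35]]' && python3 -m crank '[[0,0,0,0,0,0,0.35],[0,0,0,0,0,0,0.35],[0,0,0,0,0,0,0.35],[0,0,0,0,0,0,0.35],[0,0,0,0,0,0,0.35]]' && python3 - <<'E'
from h import *
from rig import capture,status
n="scene";c=camera_info(n);p,d=capture(n);P=cloud(c,d);r=p.astype(int)
g=(r[...,1]-r[...,0]>60)&(r[...,1]-r[...,2]>60)&(abs(P[...,0]-580)<50)&(abs(P[...,1])<50)
print(np.nanmax(P[g],0),np.nanmin(P[g],0));cv2.imwrite("pics/s6.png",p[40:340,100:500,::-1])
E
```

```text
time_s: 11.25
eef_pos: [581.5, -1.6, 405.5]
ee_rot: [-0.0, 0.707, 0.707, -0.0]
force: [0.4, 0.4, -0.3]
grip_width: 0.651
grip_force: 0.0
time_s: 11.65
eef_pos: [581.3, -1.4, 488.5]
ee_rot: [0.002, 0.707, 0.707, 0.001]
force: [-0.9, 0.8, -0.3]
grip_width: 0.651
grip_force: 0.0
time_s: 12.15
eef_pos: [581.6, -1.4, 485.3]
ee_rot: [-0.0, 0.707, 0.707, -0.0]
force: [0.1, 0.4, -0.1]
grip_width: 0.651
grip_force: 0.0
[592.57195554  13.37438601 256.80236266] [571.86045954  -8.97904648 235.47462187]
```

View pics/s6.png

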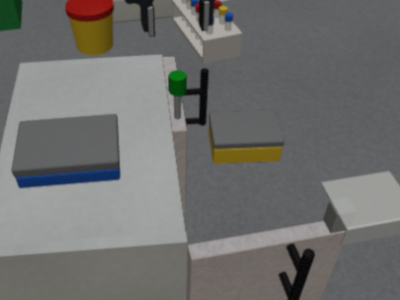

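The knob stands up on its rod at (178,85), about 38 mm higher than before. The passive door is shut, the active door is wide open and the robot is clear, so I'm handing in.

```bash
python3 -c "
from rig import ticket
print(ticket.finish_job())"
```

```text
the job is handed in; nothing more can be done
None
```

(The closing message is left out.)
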